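Lock the indexing turntable

TASK

Lock the small indexing turntable on the jeweller's bench so that its ring can be worked on: push the upright finger pin round with your fingertips until the slot in the disc's rim faces the locking bar, then push the bar by its upright tab through the guide and into the slot until the tab sits against the guide block. Push gently and only push: do not pinch or lift anything or draw the bar out of its guide, and leave the other things on the bench where they are.

Things in the scene. Friction and masses are not known exactly. Their poses are not given: they have to be found in the camera images.
- index_base: The turntable's fixed base: a wooden board (base x from -71 to 161 mm, y from -72 to 72 mm, 36 mm thick) with a grey plate on it (top at z = 44 mm). Origin on the bench surface (z = 0) under the disc's vertical axis, z up; x runs from the disc's axis to the bar's tail. The bar slides along this x axis; pushing it home is towards -x. All heights z below are over the bench.
- index_disc (a joint): Turn of the disc in rad, anticlockwise from above; 0 or any whole turn: its slot faces the bar (base's +x). It turns either way without stops, and stays where it is left (friction 0.09 N m, about 2 N at the pin). Bare metal disc, 110 mm across, 10 mm thick, top at z = 56 mm, black division lines, one slot in its rim.
- slot_mouth (a point): Middle of the slot's mouth at the disc's rim, on its top face, 55 mm from the axis, z = 56 mm. The slot is 14 mm wide, runs 20 mm in towards the axis and is flared to 18 mm at the mouth.
- spindle_top (a point): Top of the dark spindle at the disc's centre, on the axis, z = 82 mm, 17 mm across. Round it lies a green wax ring (38 mm across, top at z = 75 mm) that turns with the disc.
- finger_pin: Upright steel finger pin standing on the disc, opposite the slot, 42 mm from the axis: 12 mm across, from z = 56 to 90 mm (foot 16 mm across, 4 mm high). Origin at the middle of its foot, z = 56 mm. Pushing it sideways turns the disc; more than 35 N from the fingers counts as pinching or forcing it.
- locking_bar: Loose steel bar lying in its guide: shank 11 mm wide, 10 mm high, round nose, upright tab at its tail. Axes parallel to the base's. Origin on the underside (z = 46 mm) under the tab's front face; nose tip at x = -67 mm, tab's back face at x = +8 mm. It starts drawn back 24 to 34 mm, nose clear of the disc, slides with under 2 N, and enters only where the slot faces it to within about 4 mm.
- tab_top (a point): Middle of the top of the bar's tab, z = 85 mm. The tab is 8 mm thick along x, 28 mm wide, and stands from z = 48 mm to 85 mm: push its back (+x) face; more than 35 N from the fingers counts as pinching or forcing it.
- guide_rear (a point): Middle of the rear face of the dark guide block (base x from 60 to 105 mm, 40.5 mm wide, top at z = 62 mm, screw heads to 65 mm), at the height of the bar's underside: base frame x = 105, y = 0, z = 46 mm. With the bar fully home its origin lies here, the tab touches the block and the nose is 17 mm deep in the slot.
- gem_dish: shallow round white dish of small stones, 35 mm across, 11 high, lying on the board beside the bar; origin under its middle; a bystander to be left alone
- wax_ring: loose purple wax ring, 31 mm across, 15 high, lying on the board beside the bar, on the other side from the dish; origin under its middle; a bystander to be left alone
- pliers: red-handled pliers 135x37x8 mm, lying flat at the right; origin under its middle; a bystander to be left alone
- bench_block: flat steel block 65x65x18 mm at the right; origin under its middle; a bystander to be left alone
- graver: graver with a wooden handle, 25x144x29 mm, lying at the right; origin under its middle; a bystander to be left alone
- parts_tin: round white tin 42 mm across, 17 high, at the back; origin under its middle; a bystander to be left alone
- steel_bar: plain steel bar 19x62x13 mm lying at the back right; origin under its middle; a bystander to be left alone

How it is judged:
By the outcome, as a careful person would: the job done as asked, in the order asked, and still so for the second after the job is handed in, with the robot touching nothing.
It also fails if it takes over 72 s, if anything falls off the work surface, if the arm or the gripper's body presses on something with over 40 N, if the wrist force passes 120 N, or if a joint passes its speed limit or range.

ROBOT

A 6-joint arm with a two-finger parallel gripper is mounted at the origin on the work surface; the furniture and walls round the work are solid. World frame = base frame: x ahead of the robot, y to its left, z up, the work surface at z = 0. Lengths are in m, angles in degrees, forces in N, time in s.
With the tool pointing down it reaches from about 0.3 to 0.75 m from the base axis. Payload 8.5 kg.
Tool frame: the origin (TCP) lies at the very end of the fingers, on their centre line; the grasp point (between the pads) lies env.pinch_z behind it (env.pinch_z is the distance from the TCP to the grasp point, in m); z points along the fingers, y is the line along which they close (so a half turn about z gives the same grasp; the last joint's range is limited). The gripper opens to 85 mm and grips with 20 to 120 N. Pads are 22 mm wide; open, the fingers measure 114 mm over their backs; the gripper's body (76 mm by 85 mm) begins 54 mm behind the grasp point. The pads swing forward as they close: fully open they stand 13 mm farther back than shut.
Start: joints at [-86.018, 21.807, 74.336, -0, 83.858, -12.336], TCP at [0.155, -0.528, 0.231] pointing down, gripper open.
Joint ranges: [-178.18, 178.18], [-50.72, 133.34], [12.68, 142.11], [-81.47, 261.47], [9.98, 163.14], [-165.26, 165.26]. Speed limits (degrees/s): [136.94, 136.94, 180, 180, 180, 180].

INTERFACE

Orientations are given as a 3x3 rotation matrix whose columns are the frame's x, y, z axes.
In Python, from rig import telemetry, get_image, env gives the robot as it stands. The module is installed in compiled form; this text tells all that it offers.
- The arm moves only by the tool apply_moves, never from a script. Its argument "series" is a list of rows, each a list of 7 numbers: the shift along the tool's x, y, z in mm, then the turn, a rotation vector about the tool's x, y, z in degrees, then the opening, from 0 (shut) to 1 (fully open). A call has 1 to 12 rows; each row shifts and turns the commanded pose from where the row before left it, along the tool's axes as they then stand; what a row does not reach is not made up. A row lasts 1/8 s, in which the tool goes at most 62.5 mm and 10.7 degrees, less where a joint would pass 70% of its speed; a pose out of reach is approached as far as the arm can. A call with a gripper value outside its range is refused whole. The fingers move at their own pace and stop on an object; "grip_force" is the grip in N (left out, the last holds). Time passes only in rows, so rows that do not move let the fingers close. It gives the time, the measured TCP pose, the force, the opening and the grip force at its end, in the units of the state.
- telemetry.observe(): the state, without advancing time (a new reading comes with each control period).
- get_image(name): name is "scene" or "top" or "wrist"; returns a dict with "frame" (480x640x3 uint8, red, green, blue), "z_map" (480x640 float32, m along the optical axis (not along the pixel's ray), 0 where there is no reading), "vertical_fov" (degrees; the focal length in pixels is half the picture's height over the tangent of half this angle, whatever the lens; pixels are square), "cx", "cy" (the principal point, pixels), "dist" ([k1, k2, p1, p2, k3] as OpenCV has them; the pictures are not rectified), "eye" and "attitude" of the camera in the world; the wrist camera has in their place "mount" (4x4, takes a point from camera to tool coordinates, whose origin is the TCP and whose axes are the flange's). Camera axes: x right, y up, looking along -z (the intrinsics and any distortion apply to the point x, -y, -z); pixel columns grow to the right and rows downward; lengths in m; the calibration is good to about 2 mm. A picture is of the moment at which its call begins: read the wrist's pose just before it.
- env.close_job(): hands the job in; it is judged then, once.
The state is a dict: "time_s": time; "q": joint angles; "qvel": joint speeds; "joint_efforts": joint torques, N m; "position": TCP position; "tool_rot": TCP orientation; "ft_force": force on the tool from outside, world axes, zero at the start; "wrist_torque": the same for the moment, N m; "grip_width": finger opening in m; "gripper_force": force on a finger pad.
Only numpy, scipy, OpenCV 4.12 (cv2) and the standard library are available. Lean on these libraries where they do the work, as an engineer would, in place of code of your own. Each camera call takes 0.05 s, during which the arm holds its last target. There are 200 camera calls.

## Working session

There is one attempt and no reset: what is moved stays moved. The work goes in short steps, Python scripts to look and compute and a tool call to move; the robot and the scene stay as the last step left them, time stands still between calls to the robot, and variables do not carry over. Pictures are saved under pics/ and viewed, at most 10 in all, crops included, and the job is handed in when it is done.

Besides the shell and the picture viewer there is one more tool, called by a JSON object that holds its "fn" and its "kwargs", one argument or row to a line. apply_moves: Moves the arm, as the interface text tells. Its arguments: {"type":"object","properties":{"series":{"type":"array"},"grip_force":{"type":"number"}},"required":["series"]}

```bash
mkdir -p pics
cat > h.py <<'E'
import numpy as np, cv2
from rig import telemetry, get_image, env
def K(im):
    f=240/np.tan(np.radians(im["vertical_fov"])/2)
    return np.array([[f,0,im["cx"]],[0,f,im["cy"]],[0,0,1]])
def pose(im,st=None):
    if "mount" in im:
        T=np.eye(4);T[:3,:3]=st["tool_rot"];T[:3,3]=st["position"];T=T@np.array(im["mount"]);return T[:3,:3],T[:3,3]
    return np.array(im["attitude"]).reshape(3,3),np.array(im["eye"])
def ray(im,px,st=None):
    u=cv2.undistortPoints(np.array(px,float).reshape(-1,1,2),K(im),np.array(im["dist"],float))[:,0]
    R,e=pose(im,st); d=np.c_[u[:,0],-u[:,1],-np.ones(len(u))]@R.T
    return e,d
def onz(im,px,z,st=None):
    e,d=ray(im,px,st); return e+d*((z-e[2])/d[:,2])[:,None]
def rgb(n,im): cv2.imwrite(n,cv2.cvtColor(im,cv2.COLOR_RGB2BGR))
E
python3 - <<'E'
from h import *
s=telemetry.observe();print(s["time_s"],s["position"],np.round(s["tool_rot"],3),s["ft_force"],env.pinch_z)
for n in("top","scene"):
    im=get_image(n);rgb(f"pics/{n}0.png",im["frame"]);print(n,im["eye"],im["attitude"],im["vertical_fov"],im["dist"])
E
```

```text
0.0 [ 0.15450799 -0.52755212  0.23070559] [[ 0.96   0.281 -0.   ]
 [ 0.281 -0.96   0.001]
 [ 0.    -0.001 -1.   ]] [-0.26206146 -0.63199994  0.33942263] 0.0187
top [0.45825116 0.004664   0.9184177 ] [[ 0.02731547  0.99226904 -0.12106205]
 [-0.99937586  0.02439379 -0.02555069]
 [-0.02239999  0.12168442  0.99231605]] 55.40496029487266 [0.02020315 0.         0.         0.         0.        ]
scene [-0.10163343  0.40496166  0.46059216] [[-0.50682263  0.38154771 -0.77301499]
 [-0.86204613 -0.22151287  0.45586019]
 [ 0.00269964  0.89741484  0.44117946]] 47.82015797937202 [0.00210322 0.         0.         0.         0.        ]
```

View pics/top0.png

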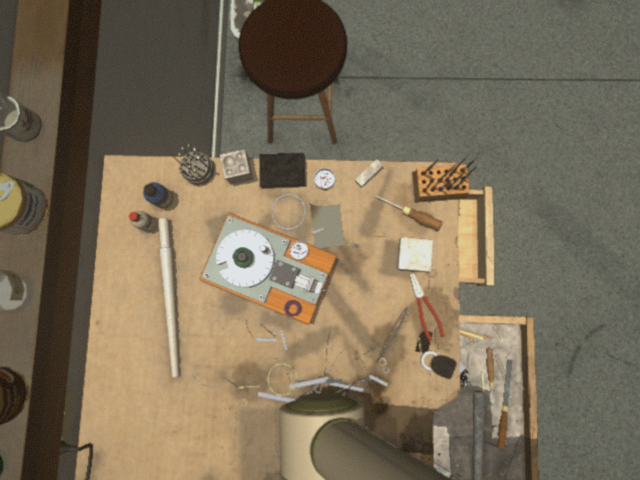

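View pics/scene0.png

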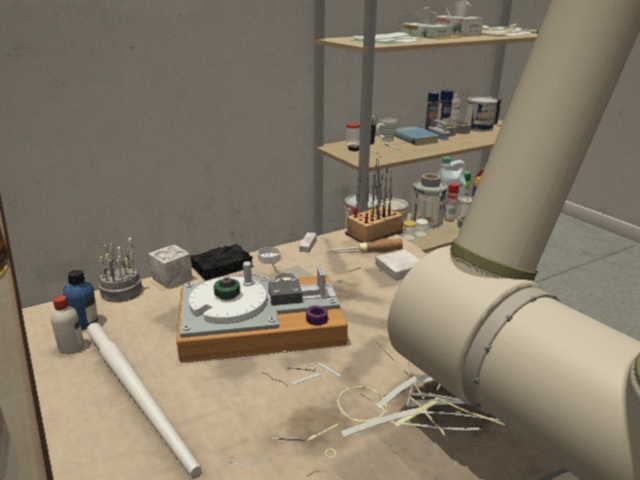

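The top view shows the disc at about (243,257), the pin at about (264,249), the guide at (286,275) and the tab at about (315,287). Next I'll take a crop and cast rays.

Run:
```python
from h import *
im=get_image("top");f=im["frame"]
rgb("pics/crop.png",cv2.resize(f[200:340,190:350],None,fx=5,fy=5,interpolation=cv2.INTER_CUBIC)[:600])
print("disc",onz(im,[[243,257]],.082),"pin",onz(im,[[264,249]],.09),"tab",onz(im,[[318,288]],.085))
hsv=cv2.cvtColor(f,cv2.COLOR_RGB2HSV)
g=cv2.inRange(hsv,(45,60,20),(90,255,160));g[:210]=0;g[300:]=0;g[:,:200]=0;g[:,300:]=0
ys,xs=np.nonzero(g);print("green",xs.mean(),ys.mean(),len(xs),onz(im,[[xs.mean(),ys.mean()]],.075))
b=cv2.inRange(hsv,(5,130,90),(18,255,255));b[:200]=0;b[335:]=0;b[:,:190]=0;b[:,345:]=0
p=np.argwhere(b)[:,::-1];print(cv2.minAreaRect(p.astype(np.float32)),onz(im,cv2.boxPoints(cv2.minAreaRect(p.astype(np.float32))),.036))
```

```text
disc [[0.53340677 0.17272493 0.082     ]] pin [[0.54832999 0.13331902 0.09      ]] tab [[0.48008554 0.03268285 0.085     ]]
green 242.73684210526315 257.4947368421053 95 [[0.53310077 0.17457688 0.075     ]]
((267.8474426269531, 267.3755187988281), (119.57209777832031, 74.87007904052734), 22.109447479248047) [[ 0.49157273  0.26642814  0.036     ]
 [ 0.62928591  0.21896867  0.036     ]
 [ 0.54565922 -0.00132657  0.036     ]
 [ 0.41163919  0.04920651  0.036     ]]
```

View pics/crop.png

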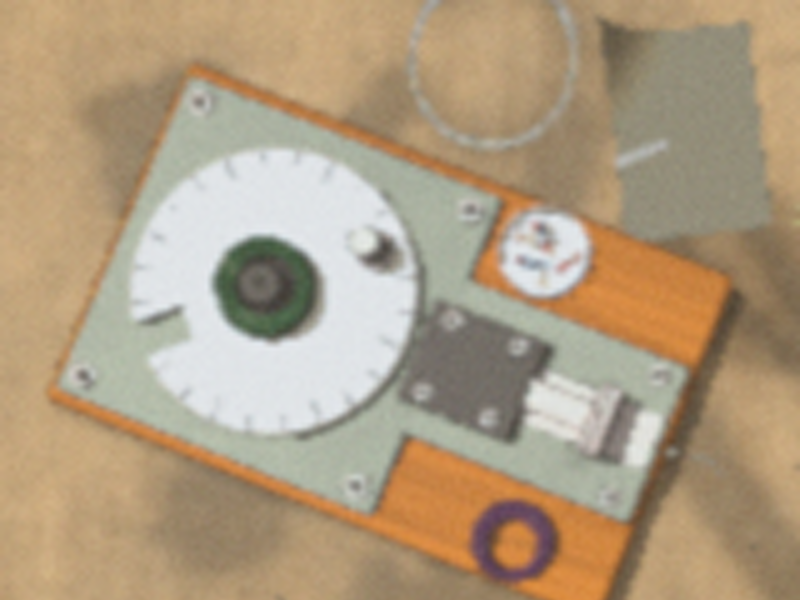

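Seen in the crop: the slot at (165,328), the pin top at (368,243), the guide at (478,372) and the tab top strip at about (603,420). Now I'll get these in the base frame.

```bash
cat >> h.py <<'E'
O=np.array([.5345,.175]);U=np.array([-.345,-.9386]);U/=np.linalg.norm(U);V=np.array([-U[1],U[0]])
def base(p): d=(np.atleast_2d(p)[:,:2]-O)*1000; return np.round(np.c_[d@U,d@V],1)
def world(b): return O+(b[0]*U+b[1]*V)/1000
def togo(xyz,yaw):
    s=telemetry.observe();R=np.array(s["tool_rot"]);y=np.degrees(np.arctan2(R[1,0],R[0,0]))
    print("yaw",y,"turn tool z",-((yaw-y+180)%360-180),"shift tool mm",np.round(R.T@(np.array(xyz)-s["position"])*1000,1))
E
python3 - <<'E'
from h import *
im=get_image("top")
c=lambda x,y:[[190+x/5,200+y/5]]
for n,p,z in(("slot",(150,335),.056),("pin",(368,243),.09),("tab",(603,420),.085),("guide",(478,372),.062),("spindle",(262,281),.082),("dish",(545,252),.047),("wax",(514,540),.051)):
    b=base(onz(im,c(*p),z));print(n,b,np.degrees(np.arctan2(b[0,1],b[0,0])),np.hypot(*b[0]))
a=np.radians(45-26);print(world((46.7*np.cos(a),46.7*np.sin(a))))
w=world((58,6));togo([*w,.17],115)
E
```

```text
slot [[-36.4 -33.5]] -137.375715685449 49.4692833988931
pin [[33.4 27.8]] 39.77180811472767 43.455724594119935
tab [[137.1  -0.2]] -0.08358240535385632 137.10014587884288
guide [[85.5 -0.6]] -0.40206904570558194 85.50210523723963
spindle [[0.9 0.7]] 37.8749836510982 1.140175425099138
dish [[90.2 51.8]] 29.867862747861327 104.01576803542817
wax [[120.8 -53.9]] -24.046048925372332 132.27943906745296
[0.53353678 0.12830993]
yaw 16.318776139455686 turn tool z -98.68122386054432 shift tool mm [ 532.4 -517.3   61.5]
```

{"fn": "apply_moves", "kwargs": {
  "series": [
    [0, 0, 0, 0, 0, 0, 0],
    [0, 0, 0, 0, 0, 0, 0]
  ],
  "grip_force": 20
}}

```text
time_s: 0.45
position: [0.1545, -0.5278, 0.2312]
tool_rot: [[0.96, 0.281, -0.0], [0.281, -0.96, 0.0], [0.0, -0.0, -1.0]]
ft_force: [0.0, 0.2, 0.0]
grip_width: 0.0515
gripper_force: 0.0
```

{"fn": "apply_moves", "kwargs": {
  "series": [
    [44, -43, 0, 0, 0, 0, 0],
    [44, -43, 0, 0, 0, 0, 0],
    [44, -43, 0, 0, 0, 0, 0],
    [44, -43, 0, 0, 0, 0, 0],
    [44, -43, 0, 0, 0, 0, 0],
    [44, -43, 0, 0, 0, 0, 0],
    [44, -43, 0, 0, 0, 0, 0],
    [44, -43, 0, 0, 0, 0, 0],
    [44, -43, 0, 0, 0, 0, 0],
    [44, -43, 0, 0, 0, 0, 0],
    [44, -43, 0, 0, 0, 0, 0],
    [44, -43, 0, 0, 0, 0, 0]
  ]
}}

```text
time_s: 1.95
position: [0.517, 0.1178, 0.2315]
tool_rot: [[0.96, 0.281, 0.001], [0.281, -0.96, -0.0], [0.0, 0.0, -1.0]]
ft_force: [1.1, -0.8, 0.6]
grip_width: 0.0005
gripper_force: 0.0
```

{"fn": "apply_moves", "kwargs": {
  "series": [
    [0, 0, 0, 0, 0, -9.5, 0],
    [0, 0, 0, 0, 0, -9.5, 0],
    [0, 0, 0, 0, 0, -9.5, 0],
    [0, 0, 0, 0, 0, -9.5, 0],
    [0, 0, 0, 0, 0, -9.5, 0],
    [0, 0, 0, 0, 0, -9.5, 0],
    [0, 0, 0, 0, 0, -9.5, 0],
    [0, 0, 0, 0, 0, -9.5, 0],
    [0, 0, 0, 0, 0, -9.5, 0],
    [0, 0, 0, 0, 0, -9.5, 0],
    [0, 0, 0, 0, 0, 0, 0]
  ]
}}

```text
time_s: 3.32
position: [0.5163, 0.1157, 0.2313]
tool_rot: [[-0.362, 0.932, -0.0], [0.932, 0.362, -0.0], [-0.0, -0.0, -1.0]]
ft_force: [-1.3, 0.2, 0.1]
grip_width: -0.0003
gripper_force: 0.0
```

Run:
```python
from h import *
s=telemetry.observe();print(s["position"],s["q"])
togo([*world((51.4,5)),.070],111)
im=get_image("wrist");rgb("pics/w1.png",im["frame"])
```

```text
[0.51626909 0.11572915 0.2313191 ] [-1.95958697e-01  1.97043058e+01  7.76285040e+01 -1.30594385e-03
  8.26686216e+01 -2.14304455e+01]
yaw 111.23465346178492 turn tool z 0.23465346178491586 shift tool mm [  6.8   8.2 161.3]
```

View pics/w1.png

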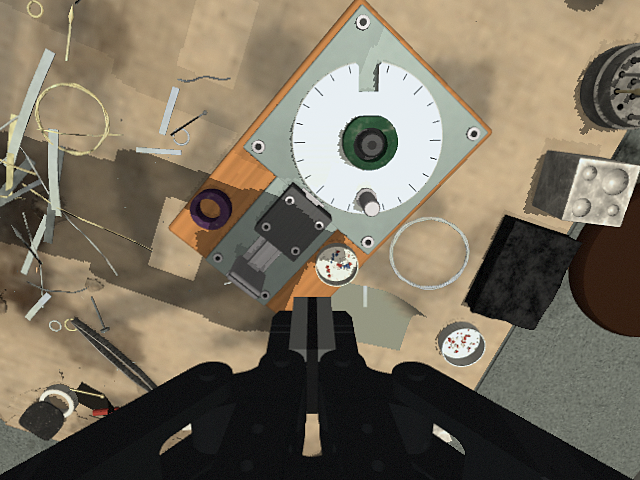

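The wrist view shows the slot mouth at about (369,66), the spindle at (372,144), the pin at about (363,192) to (371,209), the guide at (293,222) and the tab at about (250,280).

Run:
```python
from h import *
s=telemetry.observe();im=get_image("wrist")
R,e=pose(im,s);print("cam",e,R[:,2])
for n,p,z in(("slotmouth",(369,66),.056),("slotend",(369,90),.056),("spindle",(372,145),.082),("pin a",(371,209),.09),("pin b",(361,190),.056),("tab",(245,281),.085),("guide",(293,222),.062)):
    w=onz(im,[p],z,s);b=base(w);print(n,w[0],b,np.degrees(np.arctan2(b[0,1],b[0,0])),np.hypot(*b[0]))
```

```text
cam [0.48728236 0.1886275  0.37320412] [-0.11080542  0.28448679  0.95225492]
slotmouth [0.51685543 0.22251942 0.056     ] [[-38.5 -33. ]] -139.3987053549955 50.70749451511088
slotend [0.52309994 0.20800901 0.056     ] [[-27.  -22.1]] -140.69903923979115 34.891402952589914
spindle [0.53585957 0.17506899 0.082     ] [[-0.5  1.3]] 111.03751102542182 1.392838827718412
pin a [0.55095647 0.13594097 0.09      ] [[31.  28.9]] 42.99212223727861 42.381717756598775
pin b [0.54575684 0.14037851 0.056     ] [[28.6 22.5]] 38.192599806837194 36.38969634388284
tab [0.48799432 0.05240275 0.085     ] [[131.1  -1.4]] -0.6118309867865831 131.10747499666064
guide [0.50652311 0.10037106 0.062     ] [[79.7 -0.5]] -0.3594418310232969 79.70156836599892
```

{"fn": "apply_moves", "kwargs": {
  "series": [
    [7, 8, 0, 0, 0, 0, 0],
    [0, 0, 40, 0, 0, 0, 0],
    [0, 0, 40, 0, 0, 0, 0],
    [0, 0, 40, 0, 0, 0, 0],
    [0, 0, 25, 0, 0, 0, 0],
    [0, 0, 16, 0, 0, 0, 0],
    [0, 0, 0, 0, 0, 0, 0]
  ]
}}

```text
time_s: 4.3
position: [0.5209, 0.1256, 0.0694]
tool_rot: [[-0.363, 0.932, -0.002], [0.932, 0.363, 0.0], [0.001, -0.002, -1.0]]
ft_force: [0.2, -0.3, 1.1]
grip_width: -0.0002
gripper_force: 0.0
```

{"fn": "apply_moves", "kwargs": {
  "series": [
    [0, 2, 0, 0, 0, 0, 0],
    [0, 2, 0, 0, 0, 0, 0],
    [0, 2, 0, 0, 0, 0, 0],
    [0, 0, 0, 0, 0, 0, 0]
  ]
}}

```text
time_s: 4.8
position: [0.527, 0.1274, 0.0706]
tool_rot: [[-0.364, 0.932, 0.001], [0.932, 0.364, 0.0], [-0.0, 0.001, -1.0]]
ft_force: [0.2, 0.1, -0.1]
grip_width: -0.0001
gripper_force: 0.0
```

Run:
```python
from h import *
s=telemetry.observe();print(s["position"],s["ft_force"],base(s["position"]))
im=get_image("wrist");rgb("pics/w2.png",im["frame"])
```

```text
[0.52701426 0.12740997 0.07057771] [ 0.19442406  0.08415007 -0.06601712] [[47.3  9.4]]
```

View pics/w2.png

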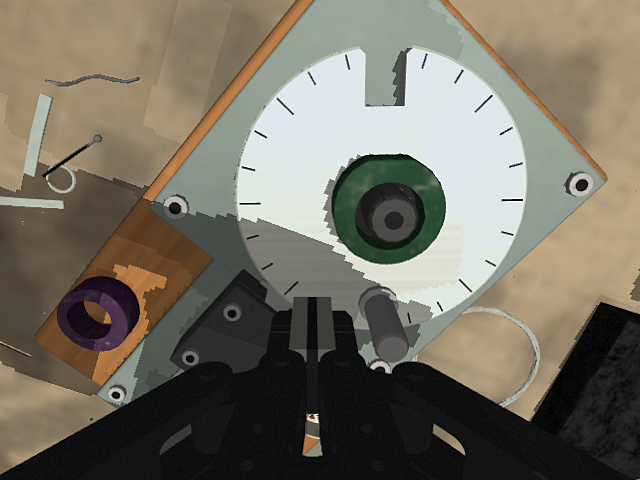

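The wrist view shows the shut fingers just short of the pin (pin at about (385,320), fingers at (312,310)). I'll start the arc push about the disc axis.

{"fn": "apply_moves", "kwargs": {
  "series": [
    [-1.9, 3.8, 0, 0, 0, -5, 0],
    [-1.9, 3.8, 0, 0, 0, -5, 0],
    [-1.9, 3.8, 0, 0, 0, -5, 0],
    [-1.9, 3.8, 0, 0, 0, -5, 0],
    [-1.9, 3.8, 0, 0, 0, -5, 0],
    [-1.9, 3.8, 0, 0, 0, -5, 0]
  ]
}}

```text
time_s: 5.6
position: [0.5519, 0.1299, 0.0704]
tool_rot: [[-0.782, 0.623, -0.0], [0.623, 0.782, -0.001], [-0.001, -0.001, -1.0]]
ft_force: [-1.3, -4.0, 0.4]
grip_width: 0.0003
gripper_force: 1.5
```

```bash
cat >> h.py <<'E'
def rep():
    s=telemetry.observe();R=np.array(s["tool_rot"]);c=R.T@(np.array([*O,0])-s["position"])*1000
    print(s["time_s"],"F",s["ft_force"],"base",base(s["position"]),"axis in tool",np.round(c,1),"yaw",np.degrees(np.arctan2(R[1,0],R[0,0])),"q",np.round(s["q"],0))
E
python3 -c "
from h import *
rep()"
```

```text
5.6 F [-1.32363817 -4.00332647  0.42933429] base [[36.4 31.9]] axis in tool [41.8 24.5 70.4] yaw 141.46988451480294 q [  1.  33.  85.  -0.  62. -50.]
```

{"fn": "apply_moves", "kwargs": {
  "series": [
    [-1.9, 3.8, 0, 0, 0, -5, 0],
    [-1.9, 3.8, 0, 0, 0, -5, 0],
    [-1.9, 3.8, 0, 0, 0, -5, 0],
    [-1.9, 3.8, 0, 0, 0, -5, 0],
    [-1.9, 3.8, 0, 0, 0, -5, 0],
    [-1.9, 3.8, 0, 0, 0, -5, 0],
    [-1.9, 3.8, 0, 0, 0, -5, 0],
    [-1.9, 3.8, 0, 0, 0, -5, 0],
    [-1.9, 3.8, 0, 0, 0, -5, 0],
    [-1.9, 3.8, 0, 0, 0, -5, 0],
    [-1.9, 3.8, 0, 0, 0, -5, 0],
    [-1.9, 3.8, 0, 0, 0, -5, 0]
  ]
}}

```text
time_s: 7.1
position: [0.5823, 0.1687, 0.0705]
tool_rot: [[-0.931, -0.366, 0.002], [-0.366, 0.931, -0.001], [-0.001, -0.001, -1.0]]
ft_force: [2.5, -2.0, -0.1]
grip_width: 0.0003
gripper_force: 1.3
```

Run:
```python
from h import *
rep()
im=get_image("wrist");rgb("pics/w3.png",im["frame"])
```

```text
7.1 F [ 2.50414237 -2.04261471 -0.09473783] base [[-10.6  47.1]] axis in tool [42.3 23.5 70.4] yaw -158.53968095590002 q [   5.   36.   78.   -0.   66. -106.]
```

View pics/w3.png

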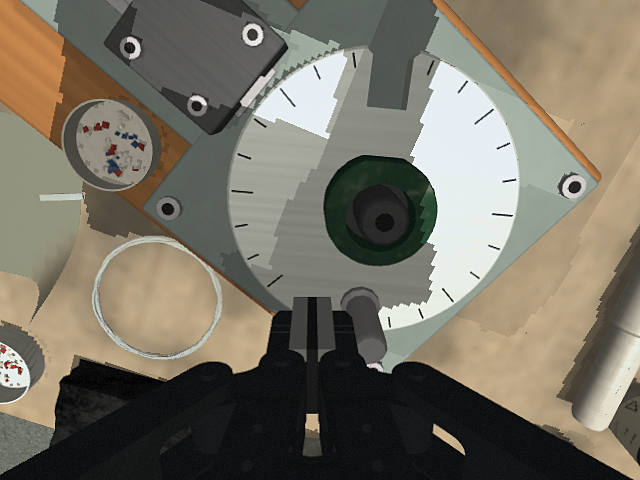

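The pin, at about (362,310), is in contact with the fingers, and the slot mouth is at about (395,55) with its inner end at (388,107).

```bash
cat >> h.py <<'E'
def ang(im,s,pts):
    for n,p,z in pts:
        w=onz(im,[p],z,s);b=base(w);print(n,b[0],"deg",round(np.degrees(np.arctan2(b[0,1],b[0,0])),1),"r",round(np.hypot(*b[0]),1))
E
python3 - <<'E'
from h import *
s=telemetry.observe();im=get_image("wrist")
ang(im,s,[("mouth",(396,55),.056),("end",(388,107),.056),("spin",(384,222),.082),("ring",(381,210),.075),("guide",(200,60),.062)])
E
```

```text
mouth [ 29.5 -41.3] deg -54.5 r 50.8
end [ 19.6 -27.4] deg -54.4 r 33.7
spin [-0.4  0.6] deg 123.7 r 0.7
ring [ 0.9 -0.9] deg -45.0 r 1.3
guide [76.5  3.5] deg 2.6 r 76.6
```

{"fn": "apply_moves", "kwargs": {
  "series": [
    [-1.9, 3.8, 0, 0, 0, -5, 0],
    [-1.9, 3.8, 0, 0, 0, -5, 0],
    [-1.9, 3.8, 0, 0, 0, -5, 0],
    [-1.9, 3.8, 0, 0, 0, -5, 0],
    [-1.9, 3.8, 0, 0, 0, -5, 0],
    [-1.9, 3.8, 0, 0, 0, -5, 0],
    [-1.9, 3.8, 0, 0, 0, -5, 0],
    [-1.9, 3.8, 0, 0, 0, -5, 0],
    [-1.9, 3.8, 0, 0, 0, -5, 0],
    [0, 0, 0, 0, 0, 0, 0]
  ]
}}

```text
time_s: 8.45
position: [0.5719, 0.2051, 0.0703]
tool_rot: [[-0.404, -0.915, -0.0], [-0.915, 0.404, -0.0], [0.0, 0.0, -1.0]]
ft_force: [0.7, 0.2, 0.9]
grip_width: 0.0
gripper_force: 0.1
```

Run:
```python
from h import *
rep()
im=get_image("wrist");rgb("pics/w4.png",im["frame"])
```

```text
8.45 F [0.72847348 0.2320142  0.91171875] base [[-41.1  24.7]] axis in tool [42.6 22.  70.4] yaw -113.80496966727412 q [   9.   36.   78.    0.   66. -148.]
```

View pics/w4.png

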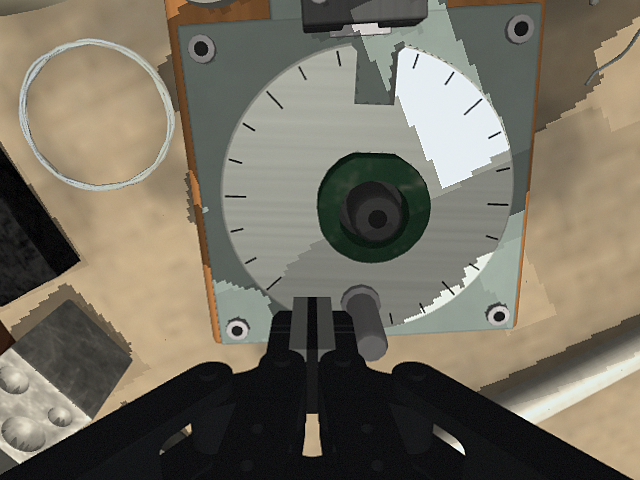

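The slot mouth is at about (378,48) with its inner end at (375,104), and the bar's nose shows at about (361,32): a few degrees still to go.

Run:
```python
from h import *
s=telemetry.observe();im=get_image("wrist")
ang(im,s,[("mouth",(378,48),.056),("end",(375,104),.056),("spin",(377,218),.082),("ring",(374,207),.075),("nose",(361,30),.056),("guideL",(302,25),.062),("guideR",(427,22),.062)])
```

```text
mouth [51.7 -4.1] deg -4.5 r 51.9
end [33.7 -2.7] deg -4.6 r 33.8
spin [-0.1  1. ] deg 95.7 r 1.0
ring [1.7 1. ] deg 30.5 r 2.0
nose [57.6  1.4] deg 1.4 r 57.6
guideL [59.5 20.8] deg 19.3 r 63.0
guideR [ 57.9 -19. ] deg -18.2 r 60.9
```

{"fn": "apply_moves", "kwargs": {
  "series": [
    [-0.7, 1.4, 0, 0, 0, -1.8, 0],
    [-0.7, 1.4, 0, 0, 0, -1.8, 0],
    [-0.7, 1.4, 0, 0, 0, -1.8, 0],
    [0, 0, 0, 0, 0, 0, 0]
  ]
}}

```text
time_s: 9.05
position: [0.5689, 0.2087, 0.0703]
tool_rot: [[-0.313, -0.95, -0.0], [-0.95, 0.313, 0.0], [0.0, 0.0, -1.0]]
ft_force: [0.8, -1.1, 0.8]
grip_width: 0.0001
gripper_force: 0.6
```

Run:
```python
from h import *
rep()
im=get_image("wrist");rgb("pics/w5.png",cv2.resize(im["frame"][0:260,200:540],None,fx=2,fy=2,interpolation=cv2.INTER_CUBIC))
```

```text
9.05 F [ 0.81594701 -1.14334676  0.82044028] base [[-43.5  20.7]] axis in tool [42.8 22.1 70.3] yaw -108.25673935098042 q [   9.   36.   78.    0.   66. -153.]
```

View pics/w5.png

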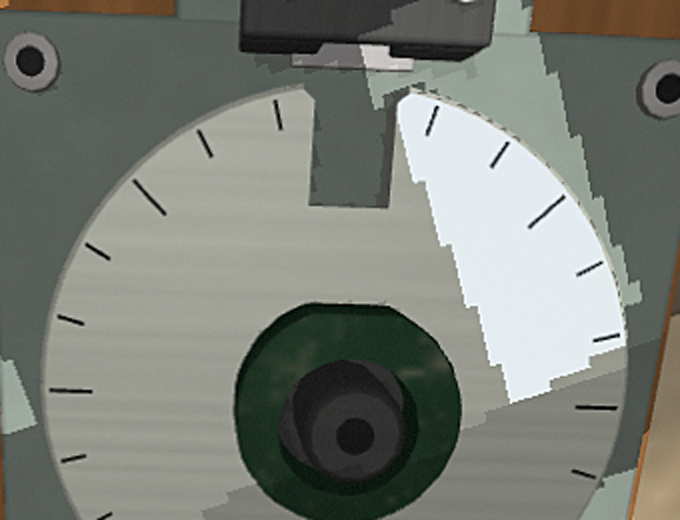

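The slot mouth is at crop (357,92), its end at (349,207) and the bar nose at (353,57). They look in line.

Run:
```python
from h import *
s=telemetry.observe();im=get_image("wrist")
ang(im,s,[("mouth",(378.5,46),.056),("end",(374.5,103.5),.056),("spin",(377.5,218),.082),("nose",(376.3,28.5),.056),("guideL",(320,25),.062),("guideR",(446,23),.062)])
togo([*world((-50,45)),.13],-110)
togo([*world((168,0)),.13],160)
```

```text
mouth [52.3  0.8] deg 0.9 r 52.3
end [33.7  0.8] deg 1.4 r 33.7
spin [-0.4  0.8] deg 116.6 r 0.9
nose [57.6  1.9] deg 1.9 r 57.6
guideL [57.2 20.7] deg 19.9 r 60.8
guideR [ 59.2 -19.4] deg -18.1 r 62.3
yaw -108.29462933782855 turn tool z 1.7053706621714468 shift tool mm [ -5.7 -24.5 -59.7]
yaw -108.29462933782855 turn tool z 91.70537066217145 shift tool mm [210.7  27.6 -59.7]
```

{"fn": "apply_moves", "kwargs": {
  "series": [
    [0, -5, 0, 0, 0, 0, 0],
    [0, -5, 0, 0, 0, 0, 0],
    [0, 0, -30, 0, 0, 0, 0],
    [0, 0, -30, 0, 0, 0, 0],
    [42, 8, 0, 0, 0, 0, 0],
    [42, 8, 0, 0, 0, 0, 0],
    [42, 8, 0, 0, 0, 0, 0],
    [42, 7, 0, 0, 0, 0, 0],
    [44, 7, 0, 0, 0, 0, 0]
  ]
}}

```text
time_s: 10.28
position: [0.4776, 0.0469, 0.1296]
tool_rot: [[-0.356, -0.934, -0.003], [-0.934, 0.356, -0.042], [0.04, -0.012, -0.999]]
ft_force: [0.4, -0.3, -0.4]
grip_width: 0.0003
gripper_force: 0.0
```

{"fn": "apply_moves", "kwargs": {
  "series": [
    [0, 0, 0, 0, 0, 9.2, 0],
    [0, 0, 0, 0, 0, 9.2, 0],
    [0, 0, 0, 0, 0, 9.2, 0],
    [0, 0, 0, 0, 0, 9.2, 0],
    [0, 0, 0, 0, 0, 9.2, 0],
    [0, 0, 0, 0, 0, 9.2, 0],
    [0, 0, 0, 0, 0, 9.2, 0],
    [0, 0, 0, 0, 0, 9.2, 0],
    [0, 0, 0, 0, 0, 9.2, 0],
    [0, 0, 0, 0, 0, 9.2, 0],
    [0, 0, 0, 0, 0, 0, 0]
  ]
}}

```text
time_s: 11.65
position: [0.4782, 0.048, 0.1295]
tool_rot: [[-0.923, 0.386, -0.003], [0.385, 0.922, -0.041], [-0.013, -0.039, -0.999]]
ft_force: [-1.5, -0.2, 0.5]
grip_width: 0.0001
gripper_force: 0.0
```

Run:
```python
from h import *
rep();togo([*world((170,0.8)),.068],160)
im=get_image("wrist");rgb("pics/w6.png",im["frame"])
```

```text
11.65 F [-1.47211782 -0.19752311  0.51598938] base [[138.6  -9. ]] axis in tool [ -1.3 143.9 124. ] yaw 157.3236142618434 q [ -7.  21.  94.  -3.  64. -73.]
yaw 157.3236142618434 turn tool z -2.676385738156597 shift tool mm [-10.4 -28.5  62.8]
```

View pics/w6.png

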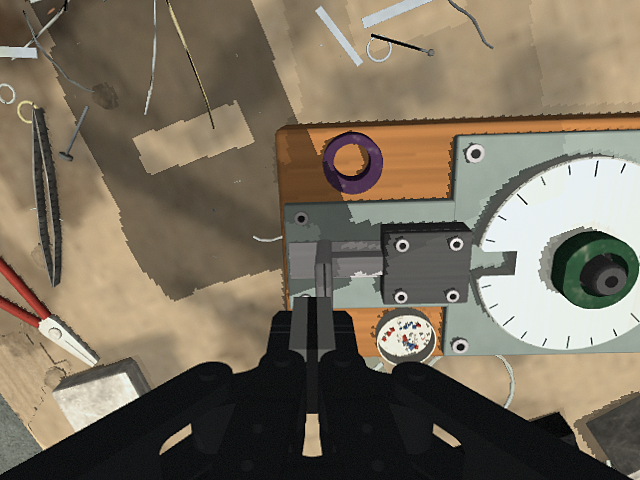

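The wrist view shows the tab at about (323,270), directly below the fingers, and the slot at (493,262), facing the bar. The tool is tilted about 2°, so I'll work out the correction.

Run:
```python
from h import *
from scipy.spatial.transform import Rotation as Ro
s=telemetry.observe();R=np.array(s["tool_rot"]);y=np.radians(160)
D=np.array([[np.cos(y),np.sin(y),0],[np.sin(y),-np.cos(y),0],[0,0,-1]])
print("rotvec",Ro.from_matrix(R.T@D).as_rotvec(degrees=True))
print("after, shift", D.T@(np.array([*world((170,.8)),.13])-s["position"])*1000)
im=get_image("wrist");ang(im,s,[("tabtop far edge",(323,242),.085),("slot",(490,263),.056)])
```

```text
rotvec [-2.27697081  0.68635144 -2.57896991]
after, shift [ -9.78919778 -31.40050916  -0.48671164]
tabtop far edge [134.9 -24.3] deg -10.2 r 137.1
slot [47.5  0.3] deg 0.4 r 47.5
```

{"fn": "apply_moves", "kwargs": {
  "series": [
    [0, 0, 0, -2.3, 0.7, -2.6, 0],
    [-5, -16, 0, 0, 0, 0, 0],
    [-5, -16, 0, 0, 0, 0, 0],
    [0, 0, 0, 0, 0, 0, 0]
  ]
}}

```text
time_s: 12.25
position: [0.4764, 0.0131, 0.1295]
tool_rot: [[-0.938, 0.347, -0.0], [0.347, 0.938, -0.0], [-0.0, -0.0, -1.0]]
ft_force: [-0.3, -0.4, -0.9]
grip_width: -0.0001
gripper_force: 0.0
```

Run:
```python
from h import *
s=telemetry.observe();print(np.round(s["tool_rot"],3))
rep();togo([*world((170,0.8)),.068],160)
```

```text
[[-0.938  0.347 -0.   ]
 [ 0.347  0.938 -0.   ]
 [-0.    -0.    -1.   ]]
12.25 F [-0.26063512 -0.35758561 -0.89417455] base [[172.    1.3]] axis in tool [  1.6 172.  129.4] yaw 159.7134713066423 q [-13.  21.  95.  -0.  64. -82.]
yaw 159.7134713066423 turn tool z -0.2865286933576954 shift tool mm [ 0.5  2.  61.5]
```

{"fn": "apply_moves", "kwargs": {
  "series": [
    [0, 0, 32, 0, 0, 0, 0],
    [0, 0, 31, 0, 0, 0, 0],
    [0, 0, 0, 0, 0, 0, 0],
    [0, 5, 0, 0, 0, 0, 0],
    [0, 5, 0, 0, 0, 0, 0],
    [0, 3, 0, 0, 0, 0, 0],
    [0, 3, 0, 0, 0, 0, 0],
    [0, 3, 0, 0, 0, 0, 0],
    [0, 3, 0, 0, 0, 0, 0]
  ]
}}

```text
time_s: 13.38
position: [0.484, 0.0352, 0.0666]
tool_rot: [[-0.939, 0.345, 0.0], [0.345, 0.939, -0.0], [-0.0, 0.0, -1.0]]
ft_force: [-1.2, -1.5, 1.9]
grip_width: -0.0003
gripper_force: 1.0
```

{"fn": "apply_moves", "kwargs": {
  "series": [
    [0, 3, 0, 0, 0, 0, 0],
    [0, 3, 0, 0, 0, 0, 0],
    [0, 3, 0, 0, 0, 0, 0]
  ]
}}

```text
time_s: 13.75
position: [0.4871, 0.0439, 0.0665]
tool_rot: [[-0.939, 0.345, -0.0], [0.345, 0.939, 0.0], [0.0, 0.0, -1.0]]
ft_force: [-0.2, -1.2, 2.0]
grip_width: 0.0004
gripper_force: 0.9
```

```bash
python3 -c "
from h import *
rep()"
```

```text
13.75 F [-0.15154372 -1.17825581  1.99191043] base [[139.5   0.7]] axis in tool [  0.7 139.4  66.5] yaw 159.8393529597804 q [ -9.  27.  98.   0.  55. -79.]
```

{"fn": "apply_moves", "kwargs": {
  "series": [
    [0, 2, 0, 0, 0, 0, 0],
    [0, 2, 0, 0, 0, 0, 0],
    [0, 2, 0, 0, 0, 0, 0],
    [0, 2, 0, 0, 0, 0, 0]
  ]
}}

```text
time_s: 14.25
position: [0.4898, 0.0513, 0.0665]
tool_rot: [[-0.939, 0.345, -0.0], [0.345, 0.939, 0.0], [0.0, 0.0, -1.0]]
ft_force: [-1.0, -1.9, 1.6]
grip_width: -0.0
gripper_force: 1.0
```

{"fn": "apply_moves", "kwargs": {
  "series": [
    [0, 1, 0, 0, 0, 0, 0],
    [0, 1, 0, 0, 0, 0, 0]
  ]
}}

```text
time_s: 14.5
position: [0.4905, 0.0531, 0.0665]
tool_rot: [[-0.939, 0.345, -0.0], [0.345, 0.939, 0.0], [0.0, 0.0, -1.0]]
ft_force: [-1.1, -1.4, 1.5]
grip_width: 0.0001
gripper_force: 0.9
```

{"fn": "apply_moves", "kwargs": {
  "series": [
    [0, 1, 0, 0, 0, 0, 0]
  ]
}}

```text
time_s: 14.62
position: [0.4908, 0.0541, 0.0665]
tool_rot: [[-0.939, 0.345, -0.0], [0.345, 0.939, 0.0], [0.0, 0.0, -1.0]]
ft_force: [-1.1, -2.0, 0.8]
grip_width: -0.0001
gripper_force: 0.9
```

{"fn": "apply_moves", "kwargs": {
  "series": [
    [0, 0.5, 0, 0, 0, 0, 0],
    [0, 0.5, 0, 0, 0, 0, 0]
  ]
}}

```text
time_s: 14.88
position: [0.4912, 0.055, 0.0665]
tool_rot: [[-0.939, 0.345, -0.0], [0.345, 0.939, 0.0], [0.0, 0.0, -1.0]]
ft_force: [-0.6, -1.1, 2.3]
grip_width: 0.0
gripper_force: 0.9
```

{"fn": "apply_moves", "kwargs": {
  "series": [
    [0, 0.5, 0, 0, 0, 0, 0],
    [0, 0.5, 0, 0, 0, 0, 0]
  ]
}}

```text
time_s: 15.12
position: [0.4915, 0.0559, 0.0665]
tool_rot: [[-0.939, 0.345, -0.0], [0.345, 0.939, 0.0], [0.0, 0.0, -1.0]]
ft_force: [0.0, -1.5, 1.8]
grip_width: -0.0002
gripper_force: 0.9
```

{"fn": "apply_moves", "kwargs": {
  "series": [
    [0, 0.5, 0, 0, 0, 0, 0],
    [0, 0, 0, 0, 0, 0, 0]
  ]
}}

```text
time_s: 15.38
position: [0.4917, 0.0564, 0.0665]
tool_rot: [[-0.939, 0.345, -0.0], [0.345, 0.939, 0.0], [0.0, 0.0, -1.0]]
ft_force: [0.2, -0.7, 1.2]
grip_width: 0.0001
gripper_force: 0.6
```

{"fn": "apply_moves", "kwargs": {
  "series": [
    [0, 0.5, 0, 0, 0, 0, 0],
    [0, 0.5, 0, 0, 0, 0, 0]
  ]
}}

```text
time_s: 15.62
position: [0.4918, 0.0568, 0.0665]
tool_rot: [[-0.939, 0.344, -0.001], [0.344, 0.939, -0.001], [0.0, -0.001, -1.0]]
ft_force: [-2.3, -7.6, 3.8]
grip_width: 0.0001
gripper_force: 4.3
```

{"fn": "apply_moves", "kwargs": {
  "series": [
    [0, 0.5, 0, 0, 0, 0, 0],
    [0, 0.5, 0, 0, 0, 0, 0]
  ]
}}

```text
time_s: 15.88
position: [0.4918, 0.0569, 0.0665]
tool_rot: [[-0.939, 0.344, -0.002], [0.344, 0.939, -0.002], [0.001, -0.003, -1.0]]
ft_force: [-5.7, -13.2, 3.8]
grip_width: 0.0
gripper_force: 7.4
```

{"fn": "apply_moves", "kwargs": {
  "series": [
    [0, 0.5, 0, 0, 0, 0, 0],
    [0, 0, 0, 0, 0, 0, 0]
  ]
}}

```text
time_s: 16.12
position: [0.4918, 0.0569, 0.0665]
tool_rot: [[-0.939, 0.344, -0.002], [0.344, 0.939, -0.003], [0.001, -0.004, -1.0]]
ft_force: [-6.0, -16.1, 6.3]
grip_width: -0.0002
gripper_force: 8.1
```

Firm stop at 17 N, close to where the bar should be home. I'll back off and check.

{"fn": "apply_moves", "kwargs": {
  "series": [
    [0, -4, 0, 0, 0, 0, 0],
    [0, -10, 0, 0, 0, 0, 0],
    [0, -15, 0, 0, 0, 0, 0],
    [0, 0, -40, 0, 0, 0, 0],
    [0, 0, -40, 0, 0, 0, 0],
    [0, -20, 0, 0, 0, 0, 0],
    [0, 0, 0, 0, 0, 0, 0]
  ]
}}

```text
time_s: 17.0
position: [0.4752, 0.0117, 0.1466]
tool_rot: [[-0.938, 0.346, 0.0], [0.346, 0.938, 0.0], [-0.0, 0.0, -1.0]]
ft_force: [-0.3, -0.0, -0.4]
grip_width: -0.0002
gripper_force: 0.0
```

Run:
```python
from h import *
rep()
a=get_image("wrist")["frame"];t=get_image("top")["frame"][200:340,190:350]
rgb("pics/w7.png",np.vstack([a[100:360,200:600].repeat(1,0),np.zeros((0,400,3),np.uint8),cv2.resize(t,(371,325),interpolation=cv2.INTER_CUBIC)[:, :371] if 0 else np.hstack([cv2.resize(t,(371,325),interpolation=cv2.INTER_CUBIC),np.zeros((325,29,3),np.uint8)])]))
```

```text
17.0 F [-0.34457023 -0.00414675 -0.37740632] base [[173.8   0.7]] axis in tool [  1.  173.7 146.7] yaw 159.7350385407139 q [-13.  19.  94.   0.  67. -83.]
```

View pics/w7.png

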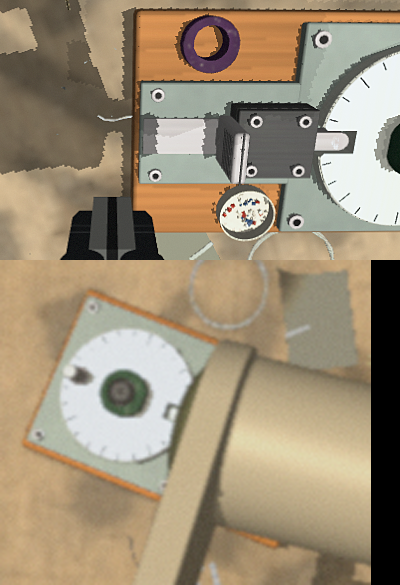

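The last picture shows the bar's nose deep in the slot at about (340,142), the tab against the guide at (240,150), and the dish and wax ring where they were. The robot is clear, so I'm handing in.

```bash
python3 -c "
from rig import env
print(env.close_job())"
```

```text
the job is handed in; nothing more can be done
None
```

The turntable is locked and the job is handed in (no verdict shown): the slot faces the bar, the bar is pushed home until it stopped firmly (about 17 N) with the tab against the guide block, and the dish and wax ring look undisturbed.

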